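# Rake a lost nut out from under a low rack

## Task

The brass nut of the pepper mill has rolled somewhere under the low wooden rack, into one bay or the other. Pick up the flat T-shaped rake, reach in under the rack with it, feel along the bays without forcing anything (the touch on rack and tray must stay light, well under 20 N), and drag the nut out so that it drops into the blue tray in front. Then lay the rake flat on the free worktop, clear of rack and tray, and leave the other things where they are.

Things in the scene. Friction and masses are not known exactly. Their poses are not given: they have to be found in the camera images.
- rack: Low wooden rack, fixed, 120 mm deep (x) x 324 wide (y) x 67 high. Origin: centre of its underside, on the worktop; x points from its open front (x = -60) to its back, y to its left seen from the robot. Base board: top at z = 14 mm. Top board: underside at z = 55. Jars stand on the back half of its top, up to 172 mm. End walls: inner faces at y = +-152. Back wall: inner face at x = +52.
- slot_mouth (a point): Middle of the rack's open front slot (at x = -60, z = 34 mm in the rack's frame; same axes). A rigid upright divider, 8 mm thick, from x = -39 mm of the rack to the back wall, parts the slot into a left and a right bay. Its middle stands anywhere from y = -45 to +45; this is NOT measured: feel for it. Walls and divider do not give.
- bay_left (a point): Middle of the empty outer lane of the left bay, on the base board's front edge (x = -60, y = +125, z = 14 mm in the rack's frame). The outer 100 mm of each bay, next to the end wall, and the last 20 mm in front of the back wall are empty at the start, so the rake's blade can go straight in here to the back and then sweep towards the divider.
- bay_right (a point): The like point of the right bay (y = -125 mm). The lost nut is NOT measured: a brass knurled disc, 28 mm in diameter, 10 mm high, 60 g, lying flat on the base board, its centre anywhere between x = -30 and +15, y = -18 and +18 mm in the rack's frame, in either bay, perhaps close to the divider. It slides with under 1 N.
- tray: Shallow blue catch tray, fixed, 100 mm deep (x) x 304 wide (y), right in front of the rack and square to it. Origin: centre of its underside, on the worktop, at x = -110 mm in the rack's frame; same axes. Floor 3 mm thick; rims 6 mm high left, right and near, open towards the rack: what is drawn over the front edge of the rack's base board drops 11 mm into it.
- rake_grip (a point): Grip point of the loose flat rake (160 g), in its dark wooden handle block, 18 mm above the rake's flat underside. The block is 40 mm long (x), 48 wide (y: take it across this width, from above), 32 high. x points from handle to blade, z up. Balance point: about 27 mm ahead of the grip point. Grip firmly (40 N or more).
- rake_blade (a point): Middle of the dragging face (turned to the handle) of the rake's steel T-blade: 131 mm ahead of rake_grip in x, 6 mm above the underside; same axes. The blade is 44 mm wide (y), 10 thick (x, from this face forward), 12 high, its underside flush with the rake's. The shaft is 12 mm wide, from 2 to 10 mm above the underside.
- apple_mid (a point): Apple, 80 mm, a loose bystander; point at its middle, 34 mm above its foot.
- lemon_mid (a point): Lemon, 71 x 53 x 51 mm, a loose bystander on the chopping board; point at its middle.
- garlic_mid (a point): Garlic bulb, 56 mm, a loose bystander; point at its middle.
- mug_mid (a point): White mug with blue dots, 90 x 120 x 93 mm, a loose bystander; point at its middle.
- rake: The rake as a whole; origin on its flat underside, 18 mm below rake_grip, same axes. It starts lying flat on the worktop.

How it is judged:
On the way, in this order (a step that is already met when the one before it is completed fails the run):
1. the rake is picked up (height (world z) of rake_grip above 0.06 m), for 0.1 s.
2. the rake's blade is inside the slot under the rack (x of rake_blade in the frame of rack above -0.03 m and z of rake_blade in the frame of rack below 0.055 m and y of rake_blade in the frame of rack between -0.152 and 0.152 m), for 0.1 s.
At the end, for the whole second after the job is handed in: The tray carries the nut's weight (between 0.45 and 0.8 N rests on it: the 60 g nut and nothing heavier); the rake lies flat (within 0.1 rad) and at rest on the worktop, touching neither tray nor rack (contact force between tray and anything else between 0.45 and 0.8 N and contact force between rake and tray below 0.02 N and contact force between rake and rack below 0.02 N and height (world z) of rake_grip below 0.024 m and angle between rake_grip's own z axis and vertical below 0.1 rad and linear speed of rake below 0.01 m/s).
It fails at once if rack or divider is pressed with more than 20 N (contact force between rack and anything else above 20 N).
It fails at once if the tray is pressed with more than 20 N (contact force between tray and anything else above 20 N).
It fails at once if a bystander (apple, lemon, garlic, mug) is moved by more than 30 mm (distance of any of apple_mid, lemon_mid, garlic_mid, mug_mid from where it was at the start of the episode above 0.03 m).
It also fails if it takes over 72 s, if anything falls off the work surface, if the arm or the gripper's body presses on something with over 40 N, if the wrist force passes 120 N, or if a joint passes its speed limit or range.

## Robot

A 6-joint arm with a two-finger parallel gripper is mounted at the origin on a cart in front of the work surface, level with it; the furniture and walls round the work are solid. World frame = base frame: x ahead of the robot, y to its left, z up, the work surface at z = 0. Lengths are in m, angles in rad, forces in N, time in s.
With the tool pointing down it reaches from about 0.35 to 0.975 m from the base axis. Payload 4.9 kg.
Tool frame: the origin (TCP) lies midway between the tips of the shut fingers; the grasp point (between the pads) lies behind it (manip.grasp_offset is the y of the grasp point in the tool frame, in m); y points along the fingers, z is the direction in which the jaws open and shut, and the axes are right-handed (so a half turn about y gives the same grasp; the last joint's range is limited). The gripper opens to 85 mm and grips with 20 to 120 N. Pads are 22 mm wide; open, the fingers measure 114 mm over their backs; the gripper's body (76 mm by 85 mm) begins 54 mm behind the grasp point. The pads swing forward as they close: fully open they stand 13 mm farther back than shut.
Start: joints at [1.07, 0.053, 1.613, -0, 1.476, -0.119], TCP at [0.233, 0.58, 0.231] pointing down, gripper open.
Joint ranges: [-3.01, 3.01], [-1.01, 2.22], [0.06, 2.58], [-1.02, 4.17], [0.09, 2.62], [-3.14, 3.14]. Speed limits (rad/s): [2.57, 2.57, 3.14, 3.14, 3.14, 3.14].

## Interface

Orientations are given as a unit quaternion [w, x, y, z].
In Python, from plant import manip gives the robot as it stands. The module is installed in compiled form; this text tells all that it offers.
- The arm moves only by the shell command python3 -m jog 'ROWS'. ROWS is a JSON object of lists of equal length, an entry for each row: "offset": the shift along the world's x, y, z in units of 50 mm (1.0 is 50 mm), a list of three; "angular": the turn, a rotation vector about the world's x, y, z in units of 6 degrees (1.0 is 6 degrees), a list of three; "jaw": the finger opening in mm, from 0 to 85.4. In form: {"offset": [[tx, ty, tz], ...], "angular": [[ax, ay, az], ...], "jaw": [jaw, ...]}. A call has 1 to 12 rows; each row shifts and turns the commanded pose from where the row before left it; what a row does not reach is not made up. A row lasts 1/10 s, in which the tool goes at most 50 mm and 8.59 degrees, less where a joint would pass 70% of its speed; a pose out of reach is approached as far as the arm can. A call is refused whole if a number of a shift passes 1 or a number of a turn 1, either way. A call with a gripper value outside its range is refused whole. The fingers move at their own pace and stop on an object; the grip force is fixed at half the most. Time passes only in rows, so rows that do not move let the fingers close. It gives the time, the measured TCP pose, the force and the opening at its end, in the units of the state.
- manip.state(): the state, without advancing time (a new reading comes with each control period).
- manip.grab_frame(name): name is "side" or "top" or "wrist"; returns the picture (480x640x3 uint8, blue, green, red); there is no depth.
- manip.camera_model(name): a dict with "fx", "fy", "cx", "cy" (pixels), "rvec" (rotation vector, rad) and "tvec" (3), from world to camera coordinates, as OpenCV has them; the wrist camera has in their place "mount" (4x4, takes a point from camera to tool coordinates, whose origin is the TCP and whose axes are the tool frame's). Camera axes: x right, y down, z forward; pixel columns grow to the right and rows downward; lengths in m; the calibration is good to about 2 mm. The wrist camera is an equidistant fisheye: a pixel r from the principal point sees the ray r / f radians off the axis. A picture is of the moment at which its call begins: read the wrist's pose just before it. camera_model takes no time and is no camera call.
- manip.job_done(): hands the job in, once; it reports no verdict.
The state is a dict: "time": time; "joint_pos": joint angles; "joint_vel": joint speeds; "joint_efforts": joint torques, N m; "tool_pos": TCP position; "tool_rot": TCP orientation; "contact_force": force on the tool from outside, world axes, zero at the start; "ft_torque": the same for the moment, N m; "gripper_width": opening from 0.0 (shut) to 1.0 (fully open).
Only numpy, scipy, OpenCV 4.12 (cv2) and the standard library are available. Lean on these libraries where they do the work, as an engineer would, in place of code of your own. Each camera call takes 0.05 s, during which the arm holds its last target.

## Working session

There is one attempt and no reset: what is moved stays moved. The work goes in short steps, Python scripts to look and compute and a shell command to move; the robot and the scene stay as the last step left them, time stands still between calls to the robot, and variables do not carry over. Pictures are saved under pics/ and viewed, and the job is handed in when it is done.

```bash
mkdir -p pics; ls; python3 - <<'E'
from plant import manip
import cv2
print(manip.state()); print(manip.grasp_offset)
for n in ("side","top","wrist"):
    cv2.imwrite(f"pics/{n}0.png",manip.grab_frame(n)); print(n,manip.camera_model(n))
E
```

```text
pics
{'time': 0.0, 'joint_pos': array([ 1.06998275e+00,  5.33220829e-02,  1.61431091e+00, -1.01554958e-05,
        1.47595831e+00, -1.18987623e-01]), 'joint_vel': array([-0.00117801, -0.00079775, -0.00050923,  0.00108828,  0.00041288,
        0.00028677]), 'joint_efforts': array([ 2.00478303e-04, -3.93701041e+01, -3.70169771e+01, -8.04427441e-05,
        7.37283641e-03, -4.66688405e-06]), 'tool_pos': array([0.23258056, 0.57944641, 0.23007446]), 'tool_rot': array([-0.69358531,  0.69493342, -0.13438899,  0.13396481]), 'contact_force': array([-0.14605207, -0.77604856, -0.45005316]), 'ft_torque': array([-0.04225961,  0.03722199, -0.01805402]), 'gripper_width': 1.000205215154154}
-0.0187
side {'fx': 545.1225786636688, 'fy': 545.1225786636688, 'cx': 315.2541962857434, 'cy': 238.239998631634, 'rvec': array([ 0.66752587, -2.60990181,  1.16151744]), 'tvec': array([0.48417743, 0.20103027, 1.61632069])}
top {'fx': 542.0332671916676, 'fy': 542.0332671916676, 'cx': 323.39569341944485, 'cy': 233.44943690464265, 'rvec': array([ 2.28224437, -1.34631035,  0.39153679]), 'tvec': array([-0.24634633,  0.44097347,  1.49332103])}
wrist {'fx': 371.64829954431775, 'fy': 371.64829954431775, 'cx': 314.418069039284, 'cy': 237.5712830041982, 'mount': array([[ 7.63063196e-04,  9.56520430e-01,  2.91664334e-01,
        -7.52658668e-02],
       [-2.91320370e-04, -2.91664194e-01,  9.56520733e-01,
        -1.43429255e-01],
       [ 9.99999666e-01, -8.14853529e-04,  5.60956732e-05,
        -3.45919913e-04],
       [ 0.00000000e+00,  0.00000000e+00,  0.00000000e+00,
         1.00000000e+00]])}
```

View pics/top0.png

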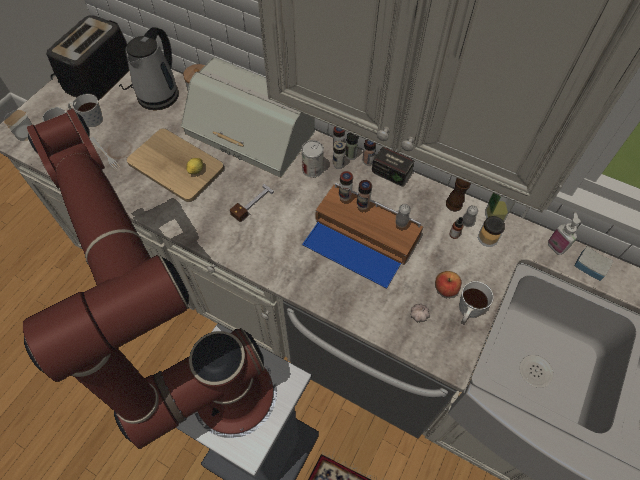

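View pics/side0.png

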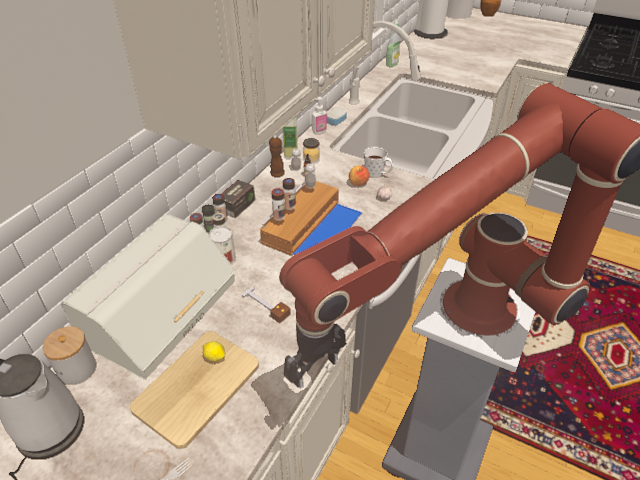

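View pics/wrist0.png

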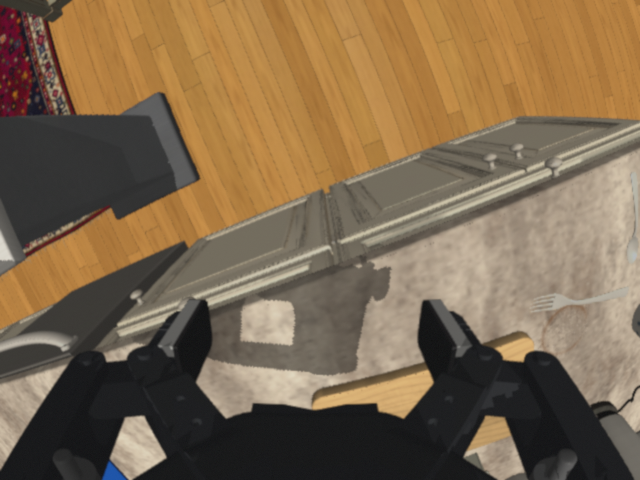

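The top view shows the rake with its handle at (239,212) and blade at (268,189). The tray corners are at about (310,225), (403,262), (391,284) and (304,245), with the rack just behind. Next I'll measure these.

```bash
cat > h.py <<'E'
import numpy as np, cv2
from plant import manip
from scipy.spatial.transform import Rotation as R
def ray(name,uv):
    m=manip.camera_model(name); Rm=cv2.Rodrigues(m["rvec"])[0]; c=-Rm.T@m["tvec"]
    d=Rm.T@np.array([(uv[0]-m["cx"])/m["fx"],(uv[1]-m["cy"])/m["fy"],1.]); return c,d
def plane(name,uv,z):
    c,d=ray(name,uv); return c+d*(z-c[2])/d[2]
def tcp():
    s=manip.state(); q=s["tool_rot"]; return s["tool_pos"],R.from_quat([q[1],q[2],q[3],q[0]])
def proj(name,p):
    m=manip.camera_model(name); K=np.array([[m["fx"],0,m["cx"]],[0,m["fy"],m["cy"]],[0,0,1]])
    return cv2.projectPoints(np.array(p,float).reshape(-1,3),m["rvec"],m["tvec"],K,None)[0].reshape(-1,2)
def wray(uv,pose=None):
    m=manip.camera_model("wrist"); p,r=pose or tcp()
    x,y=(uv[0]-m["cx"])/m["fx"],(uv[1]-m["cy"])/m["fy"]; t=np.hypot(x,y)
    d=np.array([x/t*np.sin(t),y/t*np.sin(t),np.cos(t)]) if t>0 else np.array([0,0,1.])
    M=m["mount"]; return p+r.apply(M[:3,3]), r.apply(M[:3,:3]@d)
def wplane(uv,z,pose=None):
    c,d=wray(uv,pose); return c+d*(z-c[2])/d[2]
def wproj(P,pose=None):
    m=manip.camera_model("wrist"); p,r=pose or tcp(); M=m["mount"]
    q=M[:3,:3].T@(r.inv().apply(np.array(P)-p)-M[:3,3]); t=np.arctan2(np.hypot(q[0],q[1]),q[2]); a=np.arctan2(q[1],q[0])
    return m["cx"]+m["fx"]*t*np.cos(a), m["cy"]+m["fy"]*t*np.sin(a)
E
python3 - <<'E'
from h import *
im=cv2.imread("pics/top0.png"); b,g,r=[im[...,i].astype(int) for i in range(3)]
m=((b>120)&(r<60)&(b-r>90)).astype(np.uint8); n,l,s,c=cv2.connectedComponentsWithStats(m)
i=1+np.argmax(s[1:,4]); print(s[i]); ys,xs=np.where(l==i)
rect=cv2.minAreaRect(np.c_[xs,ys].astype(np.float32)); print(rect)
P=np.array([plane("top",(x,y),0.004)[:2] for x,y in zip(xs,ys)],np.float32)
rc=cv2.minAreaRect(P*1000); print(rc, cv2.boxPoints(rc))
cv2.imwrite("pics/t1.png",cv2.resize(im[160:300,180:440],None,fx=3,fy=3,interpolation=cv2.INTER_CUBIC))
s=cv2.imread("pics/side0.png"); cv2.imwrite("pics/s1.png",cv2.resize(s[150:360,220:400],None,fx=2.8,fy=2.8,interpolation=cv2.INTER_CUBIC))
E
```

```text
[ 303  222   98   65 1595]
((351.25677490234375, 253.47125244140625), (95.36907196044922, 27.776561737060547), 27.299571990966797)
((547.837890625, -79.43118286132812), (300.996826171875, 97.22209930419922), 88.46446228027344) [[ 495.2114   -228.57292 ]
 [ 592.39856  -231.17818 ]
 [ 600.46436    69.710556]
 [ 503.27722    72.31581 ]]
```

View pics/t1.png

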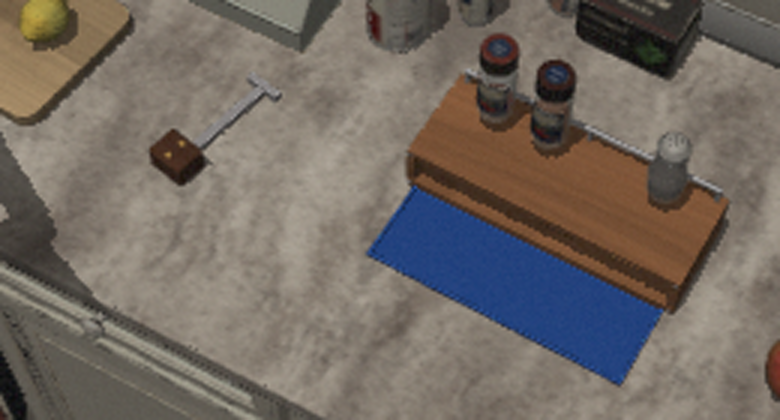

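View pics/s1.png

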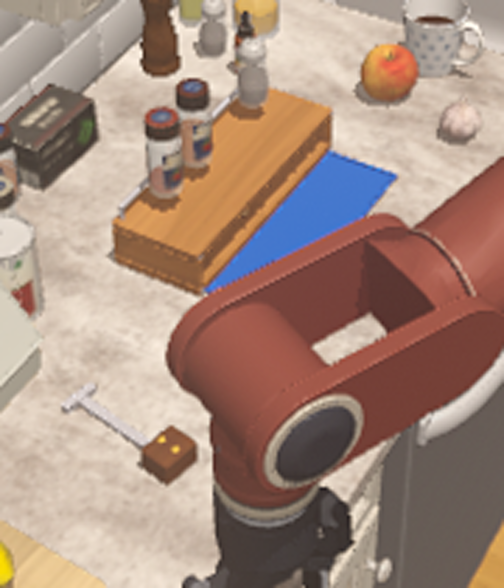

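```bash
python3 - <<'E'
from h import *
f=lambda u,v:(180+u/3,160+v/3)
g=lambda u,v:(220+u/2.8,150+v/2.8)
h=(plane("top",f(167,155),.032)+plane("top",f(182,143),.032))/2
hs=(plane("side",g(159,450),.032)+plane("side",g(176,440),.032))/2
print("handle",h,hs)
print("blade ends",plane("top",f(252,78),.012),plane("top",f(277,97),.012),"side",plane("side",g(68,406),.012),plane("side",g(93,387),.012))
print("rack top corners", [plane("top",f(*p),.067).round(4) for p in ((411,155),(672,285),(725,205))], [plane("side",g(*p),.067).round(4) for p in ((203,262),(113,223),(331,130))])
p,r=tcp(); print(r.as_matrix().round(3))
E
```

```text
handle [0.49948554 0.31099564 0.032     ] [0.49607127 0.31411152 0.032     ]
blade ends [0.63347607 0.29740321 0.012     ] [0.62473042 0.25879095 0.012     ] side [0.62850058 0.30435827 0.012     ] [0.6203238  0.26839701 0.012     ]
rack top corners [array([0.5978, 0.071 , 0.067 ]), array([ 0.5886, -0.2371,  0.067 ]), array([ 0.7031, -0.2461,  0.067 ])] [array([0.5855, 0.0891, 0.067 ]), array([0.7118, 0.0812, 0.067 ]), array([ 0.5693, -0.1973,  0.067 ])]
[[ 0.928 -0.001  0.373]
 [-0.373 -0.001  0.928]
 [-0.    -1.    -0.002]]
```

```bash
python3 -m jog '{"offset":[[0.6,-0.66,0],[0.6,-0.66,0],[0.6,-0.66,0],[0.6,-0.66,0],[0.6,-0.66,0],[0.6,-0.66,0],[0.6,-0.66,-0.2],[0.6,-0.66,-0.2],[0,0,0],[0,0,0]],"angular":[[0,0,0.18],[0,0,0.18],[0,0,0.18],[0,0,0.18],[0,0,0.18],[0,0,0.18],[0,0,0.18],[0,0,0.18],[0,0,0],[0,0,0]],"jaw":[85,85,85,85,85,85,85,85,85,85]}'
python3 - <<'E'
from h import *
p,r=tcp(); print(p,r.as_matrix().round(3))
im=manip.grab_frame("wrist"); cv2.imwrite("pics/w1.png",im)
im=manip.grab_frame("top"); cv2.imwrite("pics/top1.png",im)
E
```

```text
time: 1.15
tool_pos: [0.473, 0.3151, 0.2106]
tool_rot: [-0.702, 0.702, -0.083, 0.082]
contact_force: [-0.2, 0.5, 0.5]
gripper_width: 0.993
[0.47297226 0.31514631 0.2105547 ] [[ 0.973 -0.002  0.231]
 [-0.231 -0.     0.973]
 [-0.001 -1.    -0.001]]
```

View pics/w1.png

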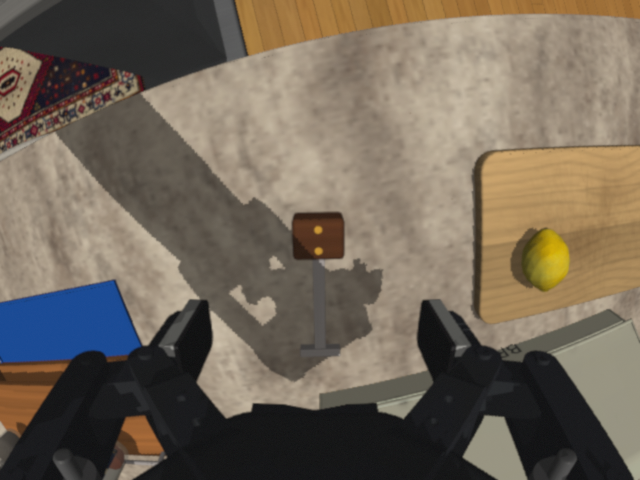

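The wrist view shows the handle dots at (318,230) and (319,251), and the blade ends at (301,351) and (340,350). The tray is at lower left.

```bash
python3 - <<'E'
from h import *
a=wplane((318,230),.032);b=wplane((319,251),.032);print("dots",a,b)
print("block corners top",[wplane(u,.032).round(4) for u in ((293,214),(342,212),(293,257),(343,257))])
c=wplane((301,348),.012);d=wplane((340,347),.012);print("blade",c,d,(c+d)/2)
m=(a+b)/2;v=(c+d)/2-m; print(m,np.degrees(np.arctan2(v[1],v[0])),np.linalg.norm(v[:2]))
E
```

```text
dots [0.48861809 0.3159646  0.032     ] [0.50834942 0.31232361 0.032     ]
block corners top [array([0.469 , 0.2976, 0.032 ]), array([0.4773, 0.3406, 0.032 ]), array([0.5086, 0.2876, 0.032 ]), array([0.5192, 0.3326, 0.032 ])]
blade [0.62061006 0.26647374 0.012     ] [0.62927567 0.3083629  0.012     ] [0.62494287 0.28741832 0.012     ]
[0.49848376 0.31414411 0.032     ] -11.933258722483282 0.1292523661051183
```

```bash
python3 -m jog '{"offset":[[0.41,0,-0.5],[0,0,-0.8],[0,0,-0.8],[0,0,-0.8],[0,0,-0.6],[0,0,-0.4],[0,0,-0.22],[0,0,0]],"angular":[[0,0,0.2],[0,0,0],[0,0,0],[0,0,0],[0,0,0],[0,0,0],[0,0,0],[0,0,0]],"jaw":[85,85,85,85,85,85,85,85]}'
python3 - <<'E'
from h import *
p,r=tcp(); print(p,r.as_matrix().round(3))
im=manip.grab_frame("wrist"); cv2.imwrite("pics/w2.png",im)
E
```

```text
time: 2.05
tool_pos: [0.4918, 0.3165, 0.004]
tool_rot: [-0.703, 0.704, -0.074, 0.073]
contact_force: [0.1, 0.6, 0.7]
gripper_width: 0.995
[0.49176454 0.31648706 0.0039599 ] [[ 0.978 -0.003  0.207]
 [-0.207 -0.001  0.978]
 [-0.002 -1.    -0.002]]
```

View pics/w2.png

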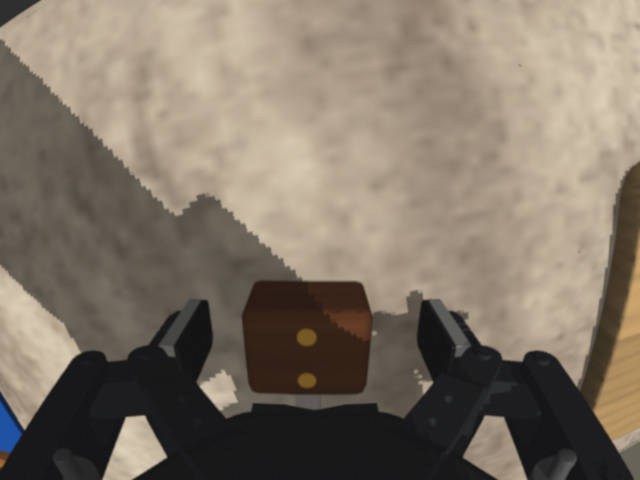

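The block sits at about pixel column 307, between the fingers, slightly toward world −y of centre. I'll check how far off it is.

```bash
python3 - <<'E'
from h import *
p,r=tcp()
for u in ((307,337),(307,381),(247,310),(371,310),(249,393),(367,393)):
    P=wplane(u,.032); print(P.round(4), r.inv().apply(P-p).round(4))
E
```

```text
[0.491  0.3142 0.032 ] [-0.0014 -0.0265 -0.0029]
[0.5115 0.3097 0.032 ] [ 0.0196 -0.0265 -0.0031]
[0.4757 0.2955 0.032 ] [-0.0125 -0.0265 -0.0244]
[0.4848 0.339  0.032 ] [-0.0126 -0.0265  0.02  ]
[0.5137 0.2848 0.032 ] [ 0.0269 -0.0265 -0.027 ]
[0.5234 0.3321 0.032 ] [ 0.0266 -0.0265  0.0212]
```

```bash
python3 -m jog '{"offset":[[0.15,-0.08,0],[0,0,0],[0,0,0],[0,0,0],[0,0,0],[0,0,0],[0,0,0],[0,0,0],[0,0,0],[0,0,0]],"angular":[[0,0,0],[0,0,0],[0,0,0],[0,0,0],[0,0,0],[0,0,0],[0,0,0],[0,0,0],[0,0,0],[0,0,0]],"jaw":[85,85,30,30,30,30,30,30,30,30]}'
python3 -m jog '{"offset":[[0,0,0],[0,0,0.2],[0,0,0.5],[0,0,0.5],[0,0,0.5],[0,0,0.3],[0,0,0],[0,0,0]],"angular":[[0,0,0],[0,0,0],[0,0,0],[0,0,0],[0,0,0],[0,0,0],[0,0,0],[0,0,0]],"jaw":[30,30,30,30,30,30,30,30]}'
python3 - <<'E'
from h import *
p,r=tcp(); print(p,r.as_matrix().round(3), manip.state()["ft_torque"])
for n in ("wrist","side"):
  im=manip.grab_frame(n); cv2.imwrite(f"pics/{n}3.png",im)
E
```

```text
time: 3.1
tool_pos: [0.5014, 0.3122, 0.006]
tool_rot: [0.703, -0.703, 0.074, -0.074]
contact_force: [-0.6, 0.1, 5.7]
gripper_width: 0.549
time: 3.9
tool_pos: [0.5003, 0.3117, 0.1044]
tool_rot: [-0.703, 0.703, -0.075, 0.074]
contact_force: [0.6, -0.3, -2.1]
gripper_width: 0.547
[0.50025442 0.31171754 0.10440433] [[ 0.978 -0.001  0.208]
 [-0.208 -0.001  0.978]
 [-0.001 -1.    -0.001]] [-0.02355447  0.08990709 -0.01367524]
```

View pics/wrist3.png

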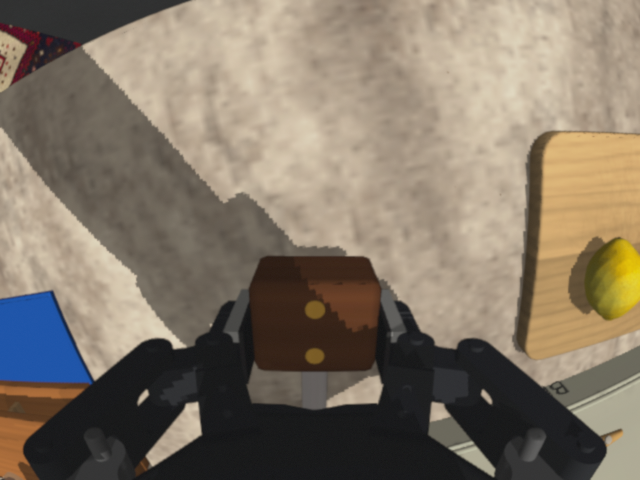

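View pics/side3.png

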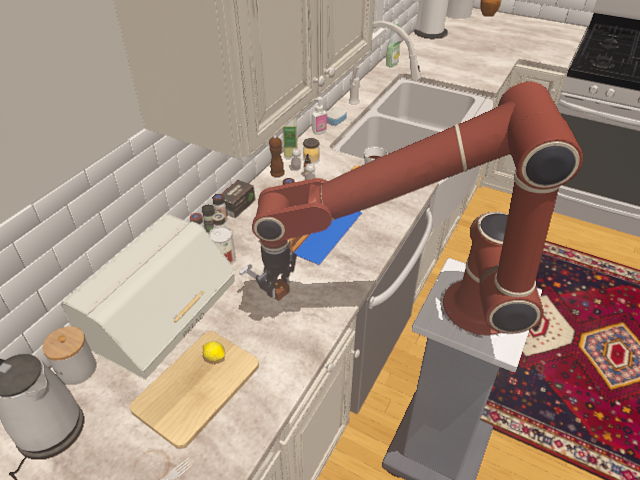

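The rake is held and looks level. Before feeling, I'll pitch the wrist in front of the rack so its camera can look into the slot. That will also fix the rack pose.

```bash
python3 -m jog '{"offset":[[-0.8,0,0.5],[-0.8,0,0.5],[0,-0.6,0],[0,-0.7,0],[0,-0.7,0],[0,-0.7,0],[0,-0.7,0],[0,-0.7,0],[0,-0.7,0],[0,-0.7,0],[0,-0.7,0],[0,-0.7,0]],"angular":[[0,0,0.35],[0,0,0.35],[0,0,0.35],[0,0,0.35],[0,0,0.35],[0,0,0],[0,0,0],[0,0,0],[0,0,0],[0,0,0],[0,0,0],[0,0,0]],"jaw":[30,30,30,30,30,30,30,30,30,30,30,30]}'
python3 -m jog '{"offset":[[0,-0.7,0],[0,-0.3,0],[0.15,0,0],[0.15,0,0],[0.15,0,0],[0.15,0,0],[0.15,0,0],[0.15,0,0],[0.15,0,0],[0.15,0,0],[0,0,0],[0,0,0]],"angular":[[0,0,0],[0,0,0],[0,-1,0],[0,-1,0],[0,-1,0],[0,-1,0],[0,-1,0],[0,-1,0],[0,-1,0],[0,-1,0],[0,0,0],[0,0,0]],"jaw":[30,30,30,30,30,30,30,30,30,30,30,30]}'
python3 - <<'E'
from h import *
p,r=tcp(); print(p,r.as_matrix().round(3)); np.savez("p4.npz",p=p,q=r.as_quat())
for n in ("wrist",):
  im=manip.grab_frame(n); cv2.imwrite(f"pics/{n}4.png",im)
E
```

```text
time: 5.2
tool_pos: [0.4198, -0.0342, 0.1538]
tool_rot: [0.707, -0.707, 0.01, -0.009]
contact_force: [0.8, 0.0, -1.6]
gripper_width: 0.548
time: 6.4
tool_pos: [0.48, -0.0828, 0.1536]
tool_rot: [0.651, -0.642, -0.277, -0.295]
contact_force: [0.5, 0.1, -0.0]
gripper_width: 0.552
[ 0.48001817 -0.08281557  0.15362814] [[ 0.672  0.74   0.018]
 [-0.028  0.001  1.   ]
 [ 0.74  -0.672  0.021]]
```

View pics/wrist4.png

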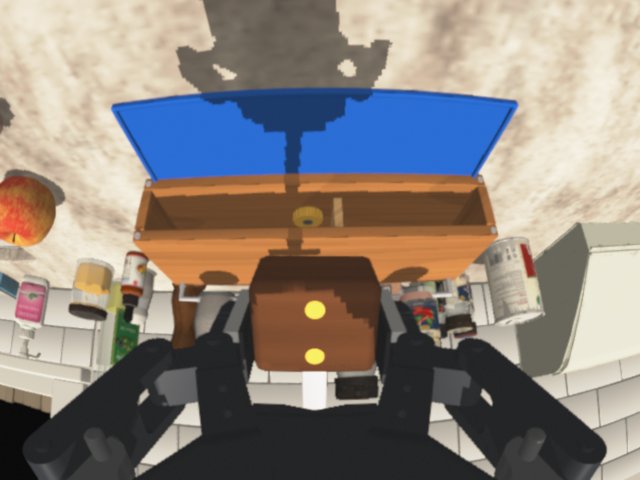

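The wrist view shows straight into the slot. The nut is at about (308,216) and the divider at about (338,212), so the nut is in the right (−y) bay. I'll zoom in and measure.

```bash
python3 - <<'E'
import cv2
im=cv2.imread("pics/wrist4.png"); cv2.imwrite("pics/w4z.png",cv2.resize(im[160:290,120:320],None,fx=4,fy=4,interpolation=cv2.INTER_CUBIC))
cv2.imwrite("pics/w4y.png",cv2.resize(im[160:290,310:510],None,fx=4,fy=4,interpolation=cv2.INTER_CUBIC))
E
```

```text
(no output)
```

View pics/w4z.png

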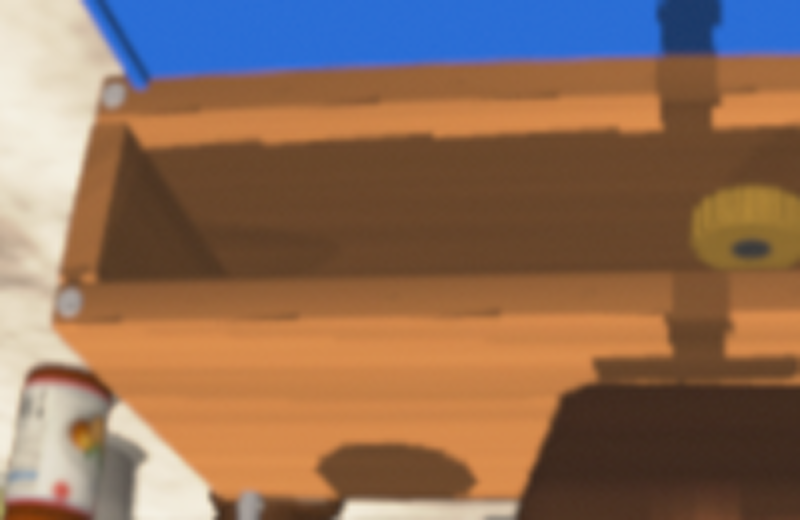

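View pics/w4y.png

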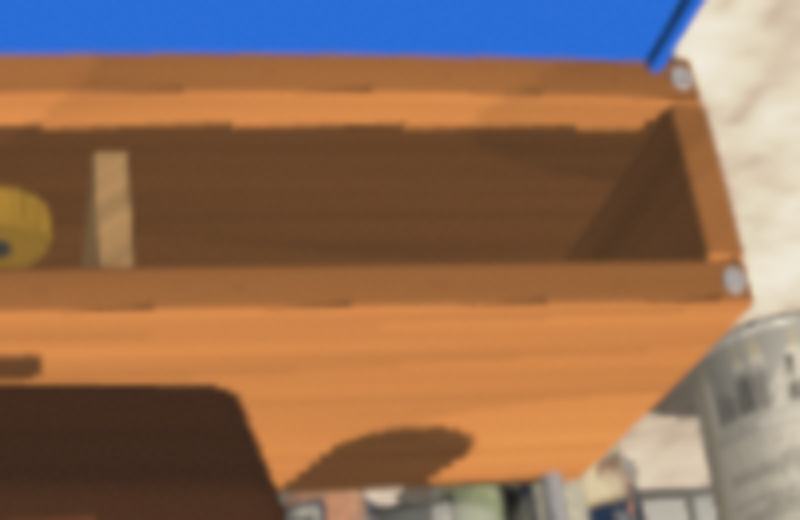

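```bash
python3 - <<'E'
from h import *
d=np.load("p4.npz"); P=(d["p"],R.from_quat(d["q"]))
L=lambda u,v:(120+u/4,160+v/4); G=lambda u,v:(310+u/4,160+v/4)
w=lambda n,u,z:print(n,wplane(u,z,P).round(4))
w("front top L(-y)",L(55,320),.067); w("front top R(+y)",G(748,302),.067)
w("base front inner -y",L(127,122),.014); w("base front inner +y",G(672,105),.014)
w("base front mid top edge",L(700,90),.014); w("bottom -y",L(105,78),.0)
w("bottom +y",G(690,60),.0)
w("div bottom",G(93,151),.014); w("div bottom",G(128,151),.014)
w("div top",G(97,267),.055);w("div top",G(134,267),.055)
w("nut hole",L(750,248),.024); w("nut left rim",L(692,228),.024); w("nut right",G(50,228),.024);w("nut near bottom",L(748,188),.014)
w("tray near -y",(112,104),.006); w("tray near +y",(517,101),.006)
E
```

```text
front top L(-y) [ 0.5902 -0.2403  0.067 ]
front top R(+y) [0.6014 0.0798 0.067 ]
base front inner -y [ 0.5945 -0.2346  0.014 ]
base front inner +y [0.6029 0.0738 0.014 ]
base front mid top edge [ 0.5938 -0.0991  0.014 ]
bottom -y [ 0.5956 -0.2442  0.    ]
bottom +y [0.604  0.0829 0.    ]
div bottom [ 0.6213 -0.065   0.014 ]
div bottom [ 0.6217 -0.0567  0.014 ]
div top [ 0.6006 -0.0665  0.055 ]
div top [ 0.601  -0.0587  0.055 ]
nut hole [ 0.6498 -0.0902  0.024 ]
nut left rim [ 0.6385 -0.1039  0.024 ]
nut right [ 0.6402 -0.0754  0.024 ]
nut near bottom [ 0.6373 -0.0902  0.014 ]
tray near -y [ 0.4878 -0.2271  0.006 ]
tray near +y [0.496  0.0708 0.006 ]
```

Measured in the world frame:
- **Rack:** front at x≈0.598, centre y≈−0.081, yaw ≈ −1.6°.
- **Divider:** y≈−0.061.
- **Nut:** (0.650, −0.090), in the right bay.

I'll enter the right bay at blade y≈−0.14 with the rake yawed about +8° to the rack. That way the corner between blade and shaft cradles the nut as I pull.

```bash
python3 -m jog '{"offset":[[-0.125,-0.18,0],[-0.125,-0.18,0],[-0.125,-0.18,0],[-0.125,-0.18,0],[-0.125,-0.18,0],[-0.125,-0.18,0],[-0.125,-0.18,0],[-0.125,-0.18,0],[0,0,-0.4],[0,0,-0.4],[0,0,0],[0,0,0]],"angular":[[0,1,0],[0,1,0],[0,1,0],[0,1,0],[0,1,0],[0,1,0],[0,1,0],[0,1,0],[0,0,0.7],[0,0,0.63],[0,0,0],[0,0,0]],"jaw":[30,30,30,30,30,30,30,30,30,30,30,30]}'
python3 - <<'E'
from h import *
p,r=tcp(); print(p,r.as_matrix().round(3),manip.state()["contact_force"]); np.savez("p5.npz",p=p,q=r.as_quat())
for n in ("side","top"):
  im=manip.grab_frame(n); cv2.imwrite(f"pics/{n}5.png",im)
  t=p+np.array([0,0,-.006])+r.as_matrix()[:,0]*.131+[0,0,.012]
  u=proj(n,t)[0]; print(n,u); x,y=int(u[0]),int(u[1])
  cv2.imwrite(f"pics/{n}5z.png",cv2.resize(im[y-50:y+50,x-70:x+60],None,fx=6,fy=6,interpolation=cv2.INTER_CUBIC)); print(x-70,y-50)
E
```

```text
time: 7.65
tool_pos: [0.4315, -0.1552, 0.1159]
tool_rot: [-0.706, 0.706, 0.039, -0.039]
contact_force: [0.1, -0.2, -1.1]
gripper_width: 0.553
[ 0.43148262 -0.15522475  0.11585248] [[ 0.994 -0.    -0.111]
 [ 0.111 -0.     0.994]
 [-0.    -1.    -0.   ]] [ 0.10996465 -0.20017203 -1.14807567]
side [332.92896571 193.17758649]
262 143
top [373.25840085 239.19517648]
303 189
```

View pics/side5z.png

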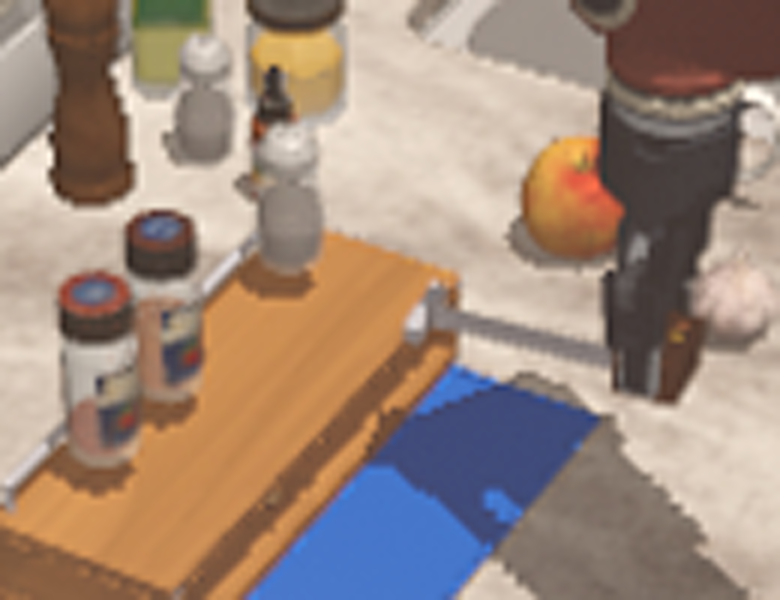

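View pics/top5z.png

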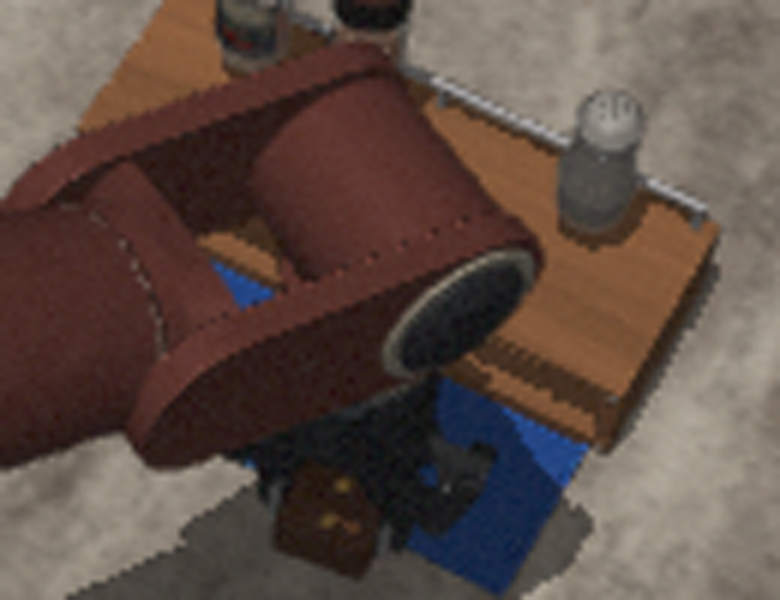

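In the side view the blade is at about (333,193), where I predicted it, and the rake looks level. I'll descend and go in.

```bash
python3 -m jog '{"offset":[[0,0,-0.6],[0,0,-0.6],[0,0,-0.4],[0,0,-0.22],[0.2,0,0],[0.2,0,0],[0.2,0,0],[0.2,0,0],[0,0,0]],"angular":[[0,0,0],[0,0,0],[0,0,0],[0,0,0],[0,0,0],[0,0,0],[0,0,0],[0,0,0],[0,0,0]],"jaw":[30,30,30,30,30,30,30,30,30]}'
python3 - <<'E'
from h import *
p,r=tcp(); s=manip.state(); print(p,s["contact_force"],s["ft_torque"])
im=manip.grab_frame("side"); cv2.imwrite("pics/side6z.png",cv2.resize(im[150:290,250:410],None,fx=4,fy=4,interpolation=cv2.INTER_CUBIC))
E
```

```text
time: 8.65
tool_pos: [0.4732, -0.1556, 0.0257]
tool_rot: [-0.705, 0.706, 0.041, -0.039]
contact_force: [-0.3, -0.1, -1.6]
gripper_width: 0.549
[ 0.47323197 -0.15556285  0.02566642] [-0.34389063 -0.06071808 -1.56389982] [ 0.02628698  0.02368382 -0.03366771]
```

View pics/side6z.png

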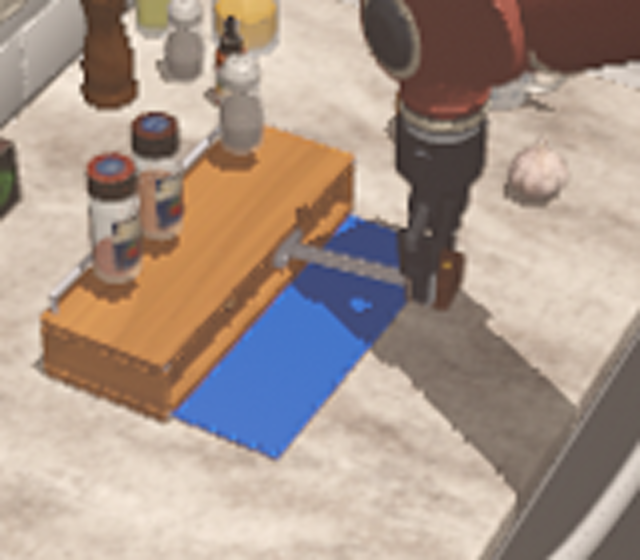

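The blade is in the slot mouth and nothing is touching. I'll continue inward.

```bash
python3 -m jog '{"offset":[[0.2,-0.01,0],[0.2,-0.01,0],[0.2,0,0],[0.2,0,0],[0,0,0]],"angular":[[0,0,0],[0,0,0],[0,0,0],[0,0,0],[0,0,0]],"jaw":[30,30,30,30,30]}'
python3 -m jog '{"offset":[[0.2,-0.01,0],[0.2,-0.01,0],[0.2,0,0],[0.15,0,0],[0,0,0],[0,0,0]],"angular":[[0,0,0],[0,0,0],[0,0,0],[0,0,0],[0,0,0],[0,0,0]],"jaw":[30,30,30,30,30,30]}'
```

```text
time: 9.2
tool_pos: [0.5124, -0.1562, 0.0247]
tool_rot: [-0.706, 0.706, 0.04, -0.04]
contact_force: [0.7, -0.1, -1.5]
gripper_width: 0.553
time: 9.8
tool_pos: [0.5484, -0.157, 0.0242]
tool_rot: [0.706, -0.706, -0.04, 0.04]
contact_force: [-1.0, -1.0, -0.7]
gripper_width: 0.55
```

```bash
python3 -m jog '{"offset":[[0.1,0,0],[0,0.15,0],[0,0.15,0],[0,0.15,0],[0,0.1,0],[0,0,0]],"angular":[[0,0,0],[0,0,0],[0,0,0],[0,0,0],[0,0,0],[0,0,0]],"jaw":[30,30,30,30,30,30]}'
python3 -m jog '{"offset":[[0,0.06,0],[0,0.06,0],[0,0.06,0],[0,0.06,0],[0,0.04,0],[0,0,0]],"angular":[[0,0,0],[0,0,0],[0,0,0],[0,0,0],[0,0,0],[0,0,0]],"jaw":[30,30,30,30,30,30]}'
python3 - <<'E'
from h import *
p,r=tcp(); s=manip.state(); print(p,p+.131*r.as_matrix()[:,0],s["contact_force"],s["ft_torque"])
for n in ("wrist","side"): cv2.imwrite(f"pics/{n}7.png",manip.grab_frame(n))
E
```

```text
time: 10.4
tool_pos: [0.5532, -0.1286, 0.0242]
tool_rot: [0.706, -0.706, -0.04, 0.04]
contact_force: [0.4, -0.7, -2.6]
gripper_width: 0.55
time: 11.0
tool_pos: [0.5534, -0.1153, 0.0243]
tool_rot: [0.706, -0.706, -0.04, 0.04]
contact_force: [-0.0, 0.6, -2.4]
gripper_width: 0.548
[ 0.55338486 -0.11530241  0.02432219] [ 0.68355342 -0.10056651  0.0243261 ] [-0.01470372  0.61391883 -2.42293552] [0.05623197 0.06644686 0.02910935]
```

View pics/wrist7.png

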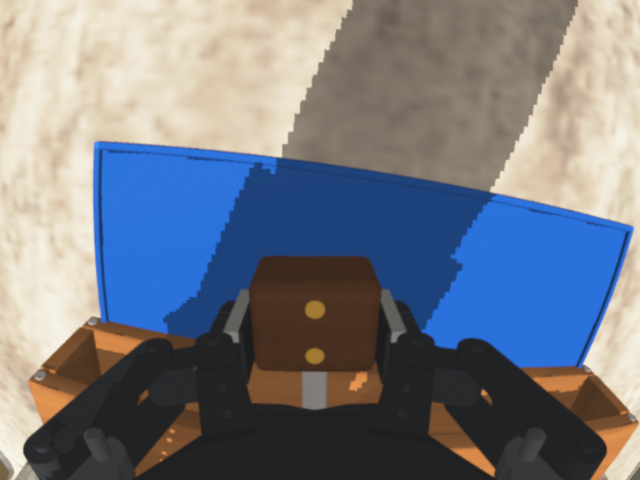

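The tray is empty so far, and contact is light. Now I'll drag slowly outward.

```bash
python3 -m jog '{"offset":[[-0.1,0,0],[-0.1,0,0],[-0.1,0.01,0],[-0.1,0,0],[-0.1,0,0],[-0.1,0.01,0],[-0.1,0,0],[-0.1,0,0],[-0.1,0.01,0],[-0.1,0,0],[0,0,0]],"angular":[[0,0,0],[0,0,0],[0,0,0],[0,0,0],[0,0,0],[0,0,0],[0,0,0],[0,0,0],[0,0,0],[0,0,0],[0,0,0]],"jaw":[30,30,30,30,30,30,30,30,30,30,30]}'
python3 -m jog '{"offset":[[-0.1,0,0],[-0.1,0,0],[-0.1,0.01,0],[-0.1,0,0],[0,0,0]],"angular":[[0,0,0],[0,0,0],[0,0,0],[0,0,0],[0,0,0]],"jaw":[30,30,30,30,30]}'
python3 - <<'E'
from h import *
p,r=tcp(); s=manip.state(); print(p,p+.131*r.as_matrix()[:,0],s["contact_force"],s["ft_torque"])
for n in ("wrist","side"): cv2.imwrite(f"pics/{n}8.png",manip.grab_frame(n))
im=cv2.imread("pics/side8.png");cv2.imwrite("pics/side8z.png",cv2.resize(im[150:290,250:410],None,fx=4,fy=4,interpolation=cv2.INTER_CUBIC))
E
```

```text
time: 12.2
tool_pos: [0.5026, -0.1139, 0.0241]
tool_rot: [0.706, -0.706, -0.04, 0.04]
contact_force: [0.5, 0.9, -1.7]
gripper_width: 0.548
time: 12.7
tool_pos: [0.4824, -0.1134, 0.024]
tool_rot: [0.706, -0.706, -0.039, 0.04]
contact_force: [0.1, 0.0, -1.3]
gripper_width: 0.546
[ 0.48244562 -0.11336372  0.02404256] [ 0.61261901 -0.09867111  0.02392146] [ 0.09302782  0.04997412 -1.30058678] [ 0.01273948  0.05170807 -0.01968795]
```

View pics/wrist8.png

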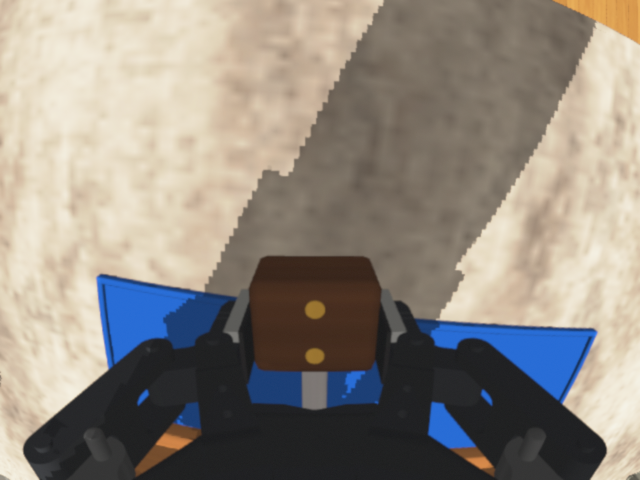

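View pics/side8z.png

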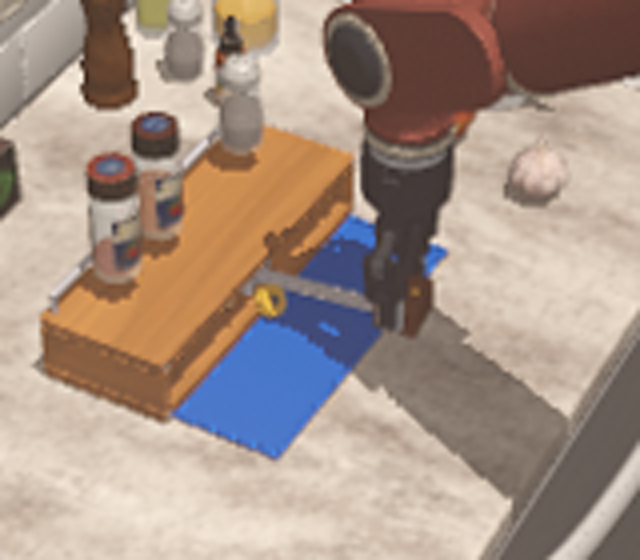

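The nut (yellow, at (267,302) in the zoom) is in the cradle at the front edge. I'll keep pulling.

```bash
python3 -m jog '{"offset":[[-0.1,0,0],[-0.1,0,0],[-0.1,0.01,0],[-0.1,0,0],[-0.1,0,0],[-0.1,0.01,0],[-0.1,0,0],[0,0,0],[0,0,0]],"angular":[[0,0,0],[0,0,0],[0,0,0],[0,0,0],[0,0,0],[0,0,0],[0,0,0],[0,0,0],[0,0,0]],"jaw":[30,30,30,30,30,30,30,30,30]}'
python3 - <<'E'
from h import *
p,r=tcp(); s=manip.state(); print(p,p+.131*r.as_matrix()[:,0],s["contact_force"])
im=manip.grab_frame("side");cv2.imwrite("pics/side9z.png",cv2.resize(im[150:290,250:410],None,fx=4,fy=4,interpolation=cv2.INTER_CUBIC))
E
```

```text
time: 13.7
tool_pos: [0.4482, -0.1125, 0.0243]
tool_rot: [0.706, -0.706, -0.04, 0.04]
contact_force: [0.6, 0.1, -1.4]
gripper_width: 0.553
[ 0.4482236  -0.112505    0.02427679] [ 0.57839731 -0.0978147   0.02428461] [ 0.58067145  0.12685432 -1.43374247]
```

View pics/side9z.png

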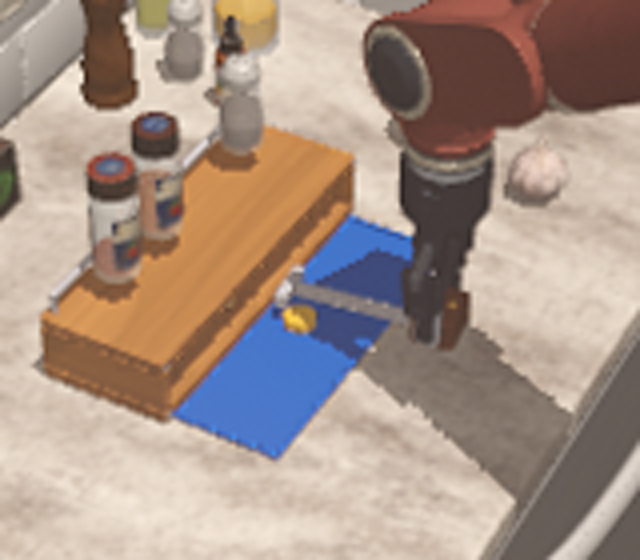

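The nut is over or in the tray and may be tilted. I'll lift straight up and look.

```bash
python3 -m jog '{"offset":[[0,0,0.2],[0,0,0.4],[0,0,0.5],[0,0,0.5],[0,0,0.4],[0,0,0],[0,0,0]],"angular":[[0,0,0],[0,0,0],[0,0,0],[0,0,0],[0,0,0],[0,0,0],[0,0,0]],"jaw":[30,30,30,30,30,30,30]}'
python3 - <<'E'
from h import *
p,r=tcp(); s=manip.state(); print(p,p+.131*r.as_matrix()[:,0],s["contact_force"])
im=manip.grab_frame("side");cv2.imwrite("pics/side10z.png",cv2.resize(im[150:290,250:410],None,fx=4,fy=4,interpolation=cv2.INTER_CUBIC))
cv2.imwrite("pics/w10.png",manip.grab_frame("wrist"))
E
```

```text
time: 14.45
tool_pos: [0.4486, -0.1126, 0.1246]
tool_rot: [-0.706, 0.706, 0.04, -0.039]
contact_force: [0.1, 0.6, -1.8]
gripper_width: 0.552
[ 0.44861446 -0.11258886  0.12463891] [ 0.57878514 -0.09787213  0.12475948] [ 0.11476397  0.57647819 -1.82269243]
```

View pics/side10z.png

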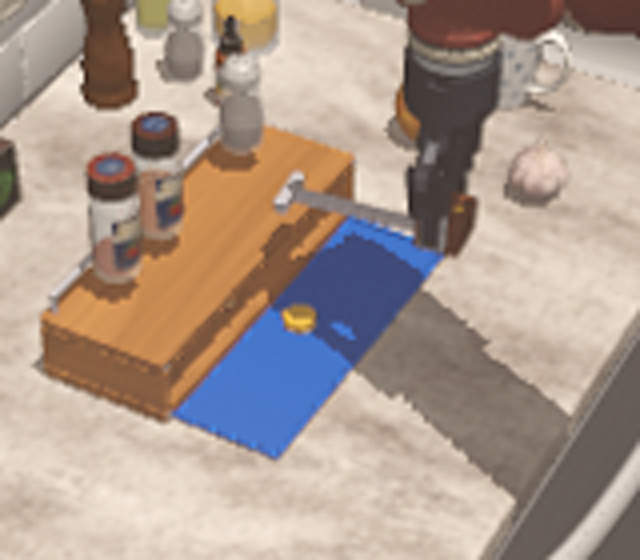

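View pics/w10.png

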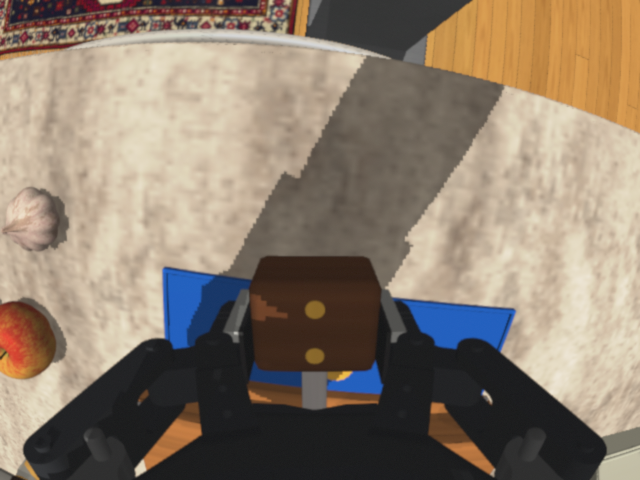

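The nut lies flat in the tray, at (298,318) in the zoom. Now I'll take the rake to the free worktop on the left.

```bash
python3 -m jog '{"offset":[[0,0.4,0],[0,0.7,0],[0,0.7,0],[0,0.7,0],[0,0.7,0],[0,0.7,0],[0,0.7,0],[0,0.7,0],[0.2,0.7,0],[0.2,0.7,0],[0,0.55,0],[0,0,0]],"angular":[[0,0,-0.3],[0,0,-0.3],[0,0,-0.3],[0,0,-0.3],[0,0,-0.3],[0,0,-0.3],[0,0,-0.3],[0,0,-0.3],[0,0,-0.3],[0,0,-0.3],[0,0,0],[0,0,0]],"jaw":[30,30,30,30,30,30,30,30,30,30,30,30]}'
python3 -m jog '{"offset":[[0,0,-0.6],[0,0,-0.6],[0,0,-0.5],[0,0,-0.3],[0,0,-0.15],[0,0,0],[0,0,0]],"angular":[[0,0,0],[0,0,0],[0,0,0],[0,0,0],[0,0,0],[0,0,0],[0,0,0]],"jaw":[30,30,30,30,30,30,30]}'
python3 - <<'E'
from h import *
p,r=tcp(); s=manip.state(); print(p,p+.131*r.as_matrix()[:,0],s["contact_force"])
cv2.imwrite("pics/side11.png",manip.grab_frame("side"))
E
```

```text
time: 15.75
tool_pos: [0.4673, 0.2523, 0.1225]
tool_rot: [-0.703, 0.704, -0.071, 0.069]
contact_force: [0.1, -0.4, -1.9]
gripper_width: 0.548
time: 16.45
tool_pos: [0.4692, 0.2501, 0.0178]
tool_rot: [0.704, -0.703, 0.071, -0.072]
contact_force: [-0.0, 1.3, -1.0]
gripper_width: 0.556
[0.46922207 0.25011761 0.01779457] [0.59756256 0.22385576 0.01797844] [-0.04822744  1.31277229 -0.96266418]
```

View pics/side11.png

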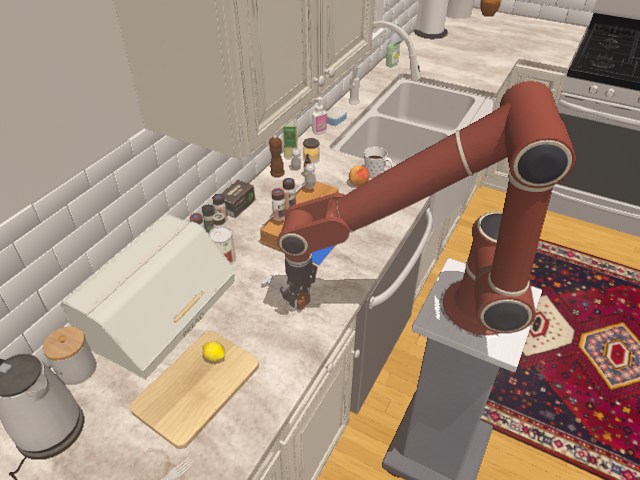

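Lower until it just touches.

```bash
python3 -m jog '{"offset":[[0,0,-0.1],[0,0,-0.08],[0,0,-0.05],[0,0,0],[0,0,0]],"angular":[[0,0,0],[0,0,0],[0,0,0],[0,0,0],[0,0,0]],"jaw":[30,30,30,30,30]}'
```

```text
time: 17.0
tool_pos: [0.4686, 0.2501, 0.006]
tool_rot: [0.704, -0.704, 0.071, -0.071]
contact_force: [-2.1, -2.0, 5.2]
gripper_width: 0.553
```

```bash
python3 -m jog '{"offset":[[0,0,0],[0,0,0],[0,0,0],[0,0,0],[0,0,0],[0,0,0.2],[0,0,0.5],[0,0,0.6],[0,0,0.6],[0,0,0.6],[-0.3,0,0],[0,0,0]],"angular":[[0,0,0],[0,0,0],[0,0,0],[0,0,0],[0,0,0],[0,0,0],[0,0,0],[0,0,0],[0,0,0],[0,0,0],[0,0,0],[0,0,0]],"jaw":[60,75,85,85,85,85,85,85,85,85,85,85]}'
python3 -m jog '{"offset":[[-0.4,0.6,0.4],[-0.4,0.8,0.4],[-0.4,0.8,0],[-0.4,0.8,0],[-0.4,0.8,0],[0,0.8,0],[0,0,0],[0,0,0]],"angular":[[0,0,0],[0,0,0],[0,0,0],[0,0,0],[0,0,0],[0,0,0],[0,0,0],[0,0,0]],"jaw":[85,85,85,85,85,85,85,85]}'
python3 - <<'E'
from h import *
for n in ("top","side"):
    im=manip.grab_frame(n); cv2.imwrite(f"pics/{n}12.png",im)
im=cv2.imread("pics/side12.png");cv2.imwrite("pics/side12z.png",cv2.resize(im[180:340,220:400],None,fx=4,fy=3.75,interpolation=cv2.INTER_CUBIC))
E
```

```text
time: 18.2
tool_pos: [0.4533, 0.2504, 0.1322]
tool_rot: [0.704, -0.703, 0.07, -0.072]
contact_force: [-0.5, 0.3, -0.6]
gripper_width: 0.996
time: 19.0
tool_pos: [0.3529, 0.4801, 0.1691]
tool_rot: [-0.703, 0.704, -0.071, 0.07]
contact_force: [0.1, -0.2, -0.6]
gripper_width: 0.997
```

View pics/top12.png

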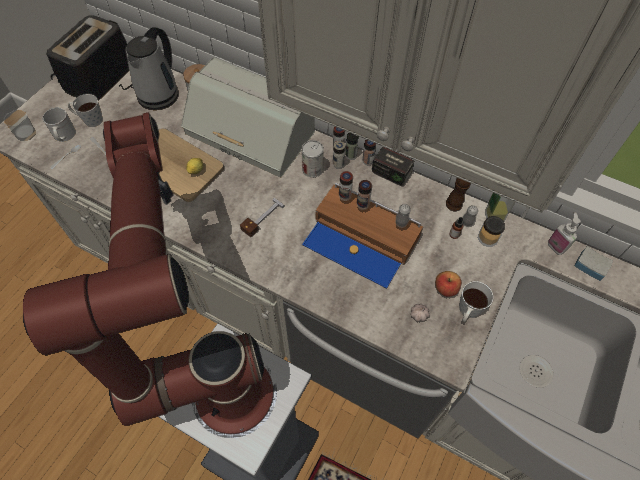

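View pics/side12z.png

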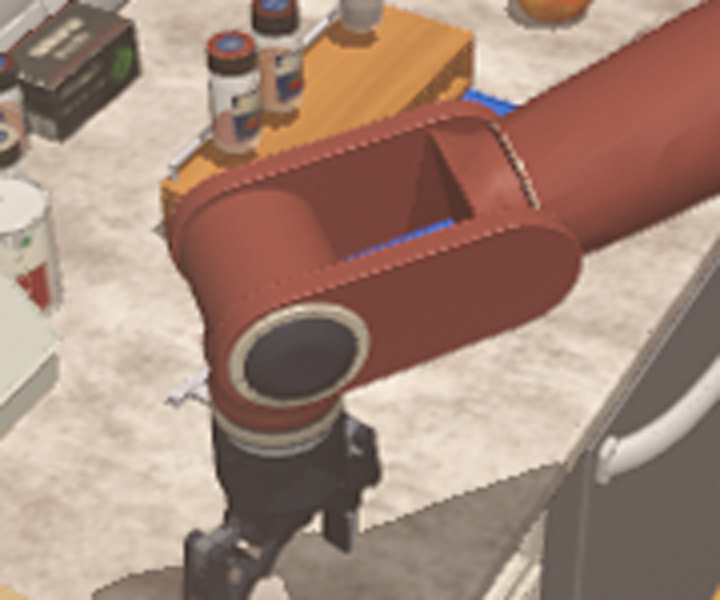

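In the top view the nut is in the tray at (354,249). The rake lies on the free worktop with its handle at (250,226) and blade at (280,204). The bystanders haven't moved, and the arm is clear. Handing in.

```bash
python3 -c "
from plant import manip; print(manip.job_done(), manip.state()['time'])"
```

```text
the job is handed in; nothing more can be done
the job is handed in; nothing more can be done
```

I dragged the nut out into the blue tray, laid the rake down on the free worktop, and handed the job in at about 19 s of the 72 s allowed. The hand-in gives no verdict.

**How it went:** I picked up the rake and pitched the wrist so its camera could see into the slot. It showed the divider at about y = +21 mm and the nut in the right bay at about x = −8, y = −9 mm, both in the rack's frame. I entered the right bay beside the nut and swept until the rake's shaft should have reached it. I then pulled the nut out in the corner between shaft and blade. I did not feel for the divider, because the camera had already shown where it was.

**Forces:** the readings at the end of each move stayed under about 3 N inside the rack. I saw no peaks between readings, since each move only reports its final value. The largest reading was about 6 N, from touching the worktop when picking up and setting down the rake.

**Last checks:**
- **Nut:** it lay flat in the tray in the side view and was still there in the final top view.
- **Rake:** in the final top view it lies on the worktop left of the rack, well clear of rack and tray. The arm hid most of it in the last side view, so its flatness rests on the top view and the set-down contact.
- **Bystanders:** the apple, lemon, garlic and mug looked unmoved by eye; I did not measure them.

No check failed. The wrist and top cameras disagreed by about 7 mm on the tray's near edge, and I allowed margin for that.

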